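# Count off the football biscuits and log them on the tally counter

## Task

Count off the row of five football-shaped biscuits on the tray: start at the end of the row away from the tally counter and, working towards it, point at each one in turn with the fingertips straight above its middle, about a finger's breadth over it, pausing half a second at each. The icing is wet, so touch no biscuit, and leave the other things where they are. Then press the tally counter's plunger right down and let it spring back up, without moving or lifting the counter.

Things in the scene. Friction and masses are not known exactly. Their poses are not given: they have to be found in the camera images.
- tray: Aluminium baking tray lying fixed on the bench, 260 x 370 mm, 3 mm floor, rim 18.5 mm high above the bench. Origin: centre of its underside; x across (short side), y along its long side, z up. The row of football biscuits runs along its y through the middle, roughly.
- football1: Football-shaped (pointed oval) biscuit with dark icing and white laces, loose on the tray floor; 66 mm long (its x), 40 mm wide (its y), 10 mm thick with icing, 11 mm over the laces. Origin: centre of its underside. Number 1 of the row of five, which are numbered in order from the tray's +y end to its -y end, about 62 mm apart; the row is not quite straight.
- football2: Football-shaped (pointed oval) biscuit with dark icing and white laces, loose on the tray floor; 66 mm long (its x), 40 mm wide (its y), 10 mm thick with icing, 11 mm over the laces. Origin: centre of its underside. Number 2 of the row of five, which are numbered in order from the tray's +y end to its -y end, about 62 mm apart; the row is not quite straight.
- football3: Football-shaped (pointed oval) biscuit with dark icing and white laces, loose on the tray floor; 66 mm long (its x), 40 mm wide (its y), 10 mm thick with icing, 11 mm over the laces. Origin: centre of its underside. Number 3 of the row of five, which are numbered in order from the tray's +y end to its -y end, about 62 mm apart; the row is not quite straight.
- football4: Football-shaped (pointed oval) biscuit with dark icing and white laces, loose on the tray floor; 66 mm long (its x), 40 mm wide (its y), 10 mm thick with icing, 11 mm over the laces. Origin: centre of its underside. Number 4 of the row of five, which are numbered in order from the tray's +y end to its -y end, about 62 mm apart; the row is not quite straight.
- football5: Football-shaped (pointed oval) biscuit with dark icing and white laces, loose on the tray floor; 66 mm long (its x), 40 mm wide (its y), 10 mm thick with icing, 11 mm over the laces. Origin: centre of its underside. Number 5 of the row of five, which are numbered in order from the tray's +y end to its -y end, about 62 mm apart; the row is not quite straight.
- round1: Round iced biscuit, 50 mm across, 11 mm thick, loose near the tray's -x +y corner; not part of the count. Origin: centre of its underside.
- round2: Round iced biscuit, 50 mm across, 11 mm thick, loose near the tray's -x -y corner; not part of the count. Origin: centre of its underside.
- round3: Round iced biscuit, 50 mm across, 11 mm thick, loose near the tray's +x +y corner; not part of the count. Origin: centre of its underside.
- round4: Round iced biscuit, 50 mm across, 11 mm thick, loose near the tray's +x -y corner; not part of the count. Origin: centre of its underside.
- tally: Bench tally counter: loose steel box of about 0.4 kg on a rubber foot, 56 x 66 mm in plan, 43 mm high to the collar from which the plunger rises. Origin: centre of its underside. It stands on the bench beside one of the tray's short sides, either to the left (+y) or the right (-y) of the tray.
- plunger_top (a point): Centre of the top of the tally counter's round steel plunger, 20 mm across, 58 mm above the bench when up; it moves straight down when pressed.
- plunger (a joint): Plunger travel: 0 up, 0.008 m fully down; spring, 2 N to start and 5 N fully down; springs back when let go.
- nozzle: Steel piping nozzle standing on its wide end on the tray, 28 mm across the foot, 40 mm high, loose. Origin: centre of its foot.
- cutter: Round steel biscuit cutter ring standing on the tray, 48 mm across, 25 mm high, loose. Origin: centre of its underside.
- bowl: Small white bowl, 84 mm across the rim, 42 mm high, loose, on the bench on the far side of the tray from the tally counter. Origin: centre of its underside.
Not all that is in view belongs to the job. Leave any turquoise look-alike of the football4 alone. Leave any green look-alike of the tally alone.

How it is judged (in metres and radians):
On the way, in this order (a step that is already met when the one before it is completed fails the run):
1. fingertips over the first football biscuit from the end away from the tally counter: TCP within 18 mm sideways of its middle, at most 52 mm over its icing, for 0.3 s (((world y of tally above 0 m and (horizontal distance between the grasp point and football5 below 0.018 m and z of the grasp point in the frame of football5 below 0.062 m)) or (world y of tally below 0 m and (horizontal distance between the grasp point and football1 below 0.018 m and z of the grasp point in the frame of football1 below 0.062 m)))), for 0.3 s.
2. fingertips over the second football biscuit from the end away from the tally counter: TCP within 18 mm sideways of its middle, at most 52 mm over its icing, for 0.3 s (((world y of tally above 0 m and (horizontal distance between the grasp point and football4 below 0.018 m and z of the grasp point in the frame of football4 below 0.062 m)) or (world y of tally below 0 m and (horizontal distance between the grasp point and football2 below 0.018 m and z of the grasp point in the frame of football2 below 0.062 m)))), for 0.3 s.
3. fingertips over the third football biscuit from the end away from the tally counter: TCP within 18 mm sideways of its middle, at most 52 mm over its icing, for 0.3 s (((world y of tally above 0 m and (horizontal distance between the grasp point and football3 below 0.018 m and z of the grasp point in the frame of football3 below 0.062 m)) or (world y of tally below 0 m and (horizontal distance between the grasp point and football3 below 0.018 m and z of the grasp point in the frame of football3 below 0.062 m)))), for 0.3 s.
4. fingertips over the fourth football biscuit from the end away from the tally counter: TCP within 18 mm sideways of its middle, at most 52 mm over its icing, for 0.3 s (((world y of tally above 0 m and (horizontal distance between the grasp point and football2 below 0.018 m and z of the grasp point in the frame of football2 below 0.062 m)) or (world y of tally below 0 m and (horizontal distance between the grasp point and football4 below 0.018 m and z of the grasp point in the frame of football4 below 0.062 m)))), for 0.3 s.
5. fingertips over the fifth football biscuit from the end away from the tally counter: TCP within 18 mm sideways of its middle, at most 52 mm over its icing, for 0.3 s (((world y of tally above 0 m and (horizontal distance between the grasp point and football1 below 0.018 m and z of the grasp point in the frame of football1 below 0.062 m)) or (world y of tally below 0 m and (horizontal distance between the grasp point and football5 below 0.018 m and z of the grasp point in the frame of football5 below 0.062 m)))), for 0.3 s.
6. the tally counter's plunger is pressed right down (6.5 mm or more of its 8 mm) (value of joint plunger above 0.0065 m), for 0.05 s.
At the end, for the whole second after the job is handed in: After the five football biscuits have been pointed at in order and the plunger pressed: the plunger is up again (travel under 2 mm), every biscuit is within 8 mm of where it started, nozzle, cutter and bowl within 10 mm, and the tally counter within 15 mm and at rest (value of joint plunger below 0.002 m and distance of each of football1, football2, football3, football4, football5, round1, round2, round3, round4 from where it was at the start of the episode below 0.008 m and distance of each of nozzle, cutter, bowl from where it was at the start of the episode below 0.01 m and distance of tally from where it was at the start of the episode below 0.015 m and linear speed of tally below 0.02 m/s); the robot touches nothing.
It fails at once if the wet icing or a biscuit is touched by the robot (contact force between any of the fingers, the arm and football1 above 0.2 N or contact force between any of the fingers, the arm and football2 above 0.2 N or contact force between any of the fingers, the arm and football3 above 0.2 N or contact force between any of the fingers, the arm and football4 above 0.2 N or contact force between any of the fingers, the arm and football5 above 0.2 N or contact force between any of the fingers, the arm and round1 above 0.2 N or contact force between any of the fingers, the arm and round2 above 0.2 N or contact force between any of the fingers, the arm and round3 above 0.2 N or contact force between any of the fingers, the arm and round4 above 0.2 N).
It fails at once if a biscuit is shifted more than 8 mm or lifted (distance of any of football1, football2, football3, football4, football5, round1, round2, round3, round4 from where it was at the start of the episode above 0.008 m).
It fails at once if the tally counter is lifted, carried or pushed more than 15 mm, or tipped (distance of tally from where it was at the start of the episode above 0.015 m or angle between tally's own z axis and vertical above 0.2 rad).
It fails at once if the nozzle, cutter or bowl is shifted more than 10 mm or knocked over (distance of any of nozzle, cutter, bowl from where it was at the start of the episode above 0.01 m or angle between any of nozzle, cutter, bowl's own z axis and vertical above 0.3 rad).
It also fails if it takes over 58 s, if anything falls off the work surface, if the arm or the gripper's body presses on something with over 40 N, if the wrist force passes 120 N, or if a joint passes its speed limit or range.

## Robot

A 6-joint arm with a two-finger parallel gripper is mounted at the origin on the work surface. World frame = base frame: x ahead of the robot, y to its left, z up, the work surface at z = 0. Lengths are in mm, angles in rad, forces in N, time in s.
With the tool pointing down it reaches from about 275 to 1000 mm from the base axis. Payload 8.4 kg.
Tool frame: the origin (TCP) lies between the finger pads, 19 mm behind the fingertips; this is the grasp point; z points along the fingers, y is the line along which they close (so a half turn about z gives the same grasp; the last joint's range is limited). The gripper opens to 85 mm and grips with 20 to 120 N. Pads are 22 mm wide; open, the fingers measure 114 mm over their backs; the gripper's body (76 mm by 85 mm) begins 54 mm behind the grasp point. The pads swing forward as they close: fully open they stand 13 mm farther back than shut.
Start: joints at [-1.311, 0.353, 1.633, -0, 1.155, -0.002], TCP at [161.761, -603.706, 249.981] pointing down, gripper open.
Joint ranges: [-2.63, 2.63], [-0.92, 2.1], [0.06, 2.66], [-1.3, 4.44], [0, 2.69], [-3.02, 3.02]. Speed limits (rad/s): [2.22, 2.22, 2.79, 3.14, 3.14, 3.14].

## Interface

Orientations are given as [roll, pitch, yaw] about the fixed x, y, z axes, in that order (R = Rz(yaw) Ry(pitch) Rx(roll)).
In Python, from rig import r, vision gives the robot as it stands. The module is installed in compiled form; this text tells all that it offers.
- The arm moves only by the tool play_rows, never from a script. Its argument "steps" is a list of rows, each an object with "delta_pos": the shift along the tool's x, y, z in cm, a list of three; "yaw": the turn about the tool's z in rad; "jaw": the opening in per cent of the stroke, from 0 (shut) to 100 (fully open). A call has exactly 8 rows; each row is the pose to reach, as a shift and turn from the pose commanded when the call began, along the tool's axes at that moment; what a row does not reach only later rows make up. A row lasts 1/10 s, in which the tool goes at most 50 mm and 8.59 degrees, less where a joint would pass 70% of its speed; a pose out of reach is approached as far as the arm can. A call with a gripper value outside its range is refused whole. The fingers move at their own pace and stop on an object; "grip_force" is the grip in N (left out, the last holds). Time passes only in rows, so rows that repeat a pose let the fingers close, or fill a call up. It gives the time, the measured TCP pose, the force, the opening and the grip force at its end, in the units of the state.
- r.sense(): the state, without advancing time (a new reading comes with each control period).
- vision.grab_frame(name): name is "scene" or "top" or "wrist"; returns (picture, depth): 480x640x3 uint8, red, green, blue; 480x640 float32, mm along the optical axis (not along the pixel's ray), 0 where there is no reading.
- vision.calibration(name): a dict with "mtx" (3x3 intrinsics, pixels), "extrinsics" (4x4, takes a point from camera to world coordinates). Camera axes: x right, y down, z forward; pixel columns grow to the right and rows downward; lengths in mm; the calibration is good to about 2 mm. The wrist camera is an equidistant fisheye: a pixel r from the principal point sees the ray r / f radians off the axis. A picture is of the moment at which its call begins: read the wrist's pose just before it. calibration takes no time and is no camera call; for the wrist camera it gives the pose at the moment of the call.
- r.sign_off(): hands the job in; it is judged then, once.
Trained networks look in the newest picture that a camera, given by its name, has taken for a name from the list of things; names that differ only in an ending like _2 or _b are one class to them, and where a whole thing is asked for, a point or a joint stands for the part that bears it (a point fixed in the world has none). Each returns a list of dicts, best first, with "conf" (0 to 1); they miss things now and then, are a little off and sometimes report something else, mostly with a low value. They report only what shows in the picture. A call takes as long as a camera call. They do not tell look-alikes from the thing itself.
- vision.cut_out(camera, thing): "region" (480x640 bool, what is visible of it) and "uv" ([column, row] in pixels, amid what is visible of it).
- vision.landmark_of(camera, thing): "uv" ([column, row] in pixels: a listed point, or the origin of a listed thing).
The state is a dict: "clock": time; "qpos": joint angles; "qvel": joint speeds; "joint_efforts": joint torques, N m; "eef_pos": TCP position; "tcp_rot": TCP orientation; "contact_force": force on the tool from outside, world axes, zero at the start; "wrist_torque": the same for the moment, N m; "opening": opening from 0.0 (shut) to 1.0 (fully open); "grasp_force": force on a finger pad.
Only numpy, scipy, OpenCV 4.12 (cv2) and the standard library are available. Lean on these libraries where they do the work, as an engineer would, in place of code of your own. Each camera call takes 0.05 s, during which the arm holds its last target. There are 200 camera calls.

## Working session

There is one attempt and no reset: what is moved stays moved. The work goes in short steps, Python scripts to look and compute and a tool call to move; the robot and the scene stay as the last step left them, time stands still between calls to the robot, and variables do not carry over. Pictures are saved under pics/ and viewed, at most 10 in all, crops included, and the job is handed in when it is done.

Besides the shell and the picture viewer there is one more tool, called after "Request:" by a JSON object that holds its "method" and its "body", one argument or row to a line. play_rows: Moves the arm, as the interface text tells. Its arguments: {"type":"object","properties":{"steps":{"type":"array"},"grip_force":{"type":"number"}},"required":["steps"]}

```bash
mkdir -p pics; cat > h.py <<'E'
import numpy as np, cv2
from rig import r, vision
def px2w(cam,uv,depth):
    c=vision.calibration(cam);K=np.array(c["mtx"]);T=np.array(c["extrinsics"])
    u,v=uv;x=(u-K[0,2])/K[0,0];y=(v-K[1,2])/K[1,1]
    return (T@[x*depth,y*depth,depth,1])[:3]
def onplane(cam,uv,z):
    c=vision.calibration(cam);K=np.array(c["mtx"]);T=np.array(c["extrinsics"])
    d=T[:3,:3]@np.array([(uv[0]-K[0,2])/K[0,0],(uv[1]-K[1,2])/K[1,1],1]);o=T[:3,3]
    return o+d*(z-o[2])/d[2]
E
python3 - <<'E'
from h import *
s=r.sense();print({k:np.round(s[k],3) for k in("clock","eef_pos","tcp_rot","qpos","opening")})
ims=[]
for cam in("scene","top"):
    im,d=vision.grab_frame(cam);cv2.imwrite(f"pics/{cam}0.png",im[:,:,::-1]);np.save(f"{cam}_d.npy",d)
    for t in("football1","round1","tally","plunger_top","nozzle","cutter","bowl","tray"):
        for q in vision.landmark_of(cam,t):
            u,v=np.round(q["uv"]).astype(int);dd=d[v,u] if 0<=v<480 and 0<=u<640 else 0
            print(cam,t,round(q["conf"],2),(u,v),np.round(px2w(cam,q["uv"],dd)) if dd>0 else None, np.round(onplane(cam,q["uv"],58 if t=="plunger_top" else 3 if t not in("tally","bowl","tray") else 0)))
E
```

```text
{'clock': np.float64(0.0), 'eef_pos': array([ 161.638, -603.269,  249.256]), 'tcp_rot': array([-3.14 , -0.   ,  0.262]), 'qpos': array([-1.311,  0.354,  1.634,  0.   ,  1.155, -0.002]), 'opening': np.float64(1.003)}
scene football1 0.75 (np.int64(342), np.int64(250)) [521.  58.  15.] [511.  63.   3.]
scene football1 0.73 (np.int64(263), np.int64(306)) [ 586. -122.   14.] [ 579. -121.    3.]
scene football1 0.71 (np.int64(319), np.int64(270)) [550.  -3.  14.] [542.   1.   3.]
scene football1 0.61 (np.int64(159), np.int64(338)) [ 581. -300.   10.] [ 576. -301.    3.]
scene football1 0.59 (np.int64(371), np.int64(240)) [516. 122.  14.] [507. 128.   3.]
scene football1 0.58 (np.int64(288), np.int64(287)) [564. -70.  14.] [556. -68.   3.]
scene football1 0.16 (np.int64(349), np.int64(303)) [630.  21.   4.] [630.  22.   3.]
scene round1 0.74 (np.int64(378), np.int64(275)) [600.  93.  15.] [592.  98.   3.]
scene round1 0.69 (np.int64(325), np.int64(224)) [440.  55.  12.] [431.  58.   3.]
scene round1 0.6 (np.int64(242), np.int64(274)) [ 506. -137.   15.] [ 496. -136.    3.]
scene round1 0.5
[... 1665 characters left out ...]
9.  10.] [651. -70.   3.]
top tally 0.72 (np.int64(487), np.int64(274)) [ 463. -351.   48.] [ 468. -365.    0.]
top tally 0.61 (np.int64(460), np.int64(325)) [ 355. -292.   40.] [ 355. -302.    0.]
top plunger_top 0.6 (np.int64(472), np.int64(326)) [ 352. -314.   58.] [ 352. -313.   58.]
top plunger_top 0.58 (np.int64(496), np.int64(273)) [ 465. -366.   62.] [ 465. -367.   58.]
top nozzle 0.66 (np.int64(344), np.int64(272)) [466. -44.  23.] [468. -45.   3.]
top cutter 0.49 (np.int64(314), np.int64(199)) [634.  25.   2.] [633.  25.   3.]
top bowl 0.57 (np.int64(178), np.int64(279)) [446. 323.   6.] [447. 324.   0.]
top tray 0.62 (np.int64(327), np.int64(240)) [538.  -5.  10.] [540.  -5.   0.]
```

View pics/scene0.png

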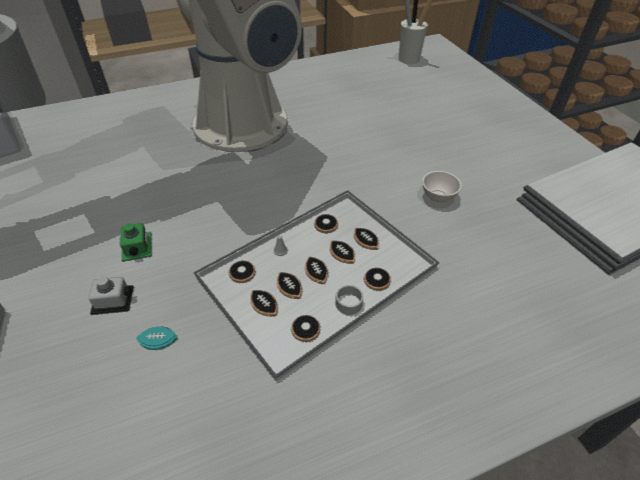

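View pics/top0.png

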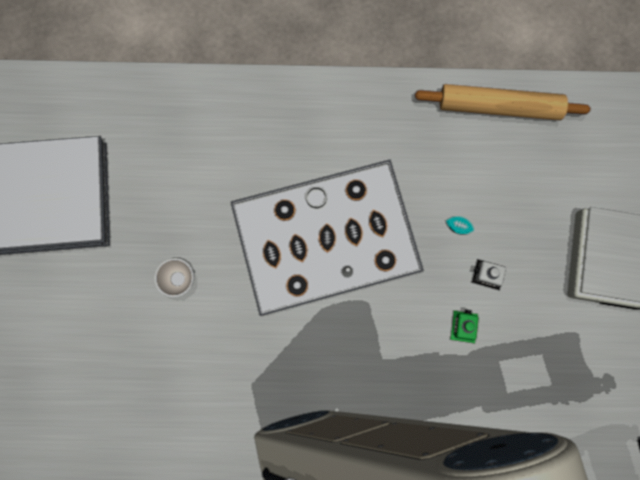

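The scene picture shows the grey steel tally at (109,292), the green look-alike at (133,240) and the turquoise football at (157,337). The top picture shows them at (489,273), (465,325) and (460,224). The row runs from (271,254) to (378,223) in top. What could be mistaken:
- **Tally:** grey (489,273) or green (465,325). I choose grey.
- **Football 4:** dark (353,232) or turquoise (460,224). I choose the dark one, in the row on the tray.

The tally is on -y, so the count goes from football1 at +y to football5.

```bash
python3 - <<'E'
from h import *
for cam,box in(("top",(225,155,430,320)),("scene",(190,190,440,380))):
    im=cv2.imread(f"pics/{cam}0.png");g=im.max(2);m=np.zeros_like(g)
    x0,y0,x1,y1=box;sub=(g[y0:y1,x0:x1]<105).astype(np.uint8);m[y0:y1,x0:x1]=sub
    m=cv2.morphologyEx(m,cv2.MORPH_CLOSE,np.ones((3,3)))
    n,l,s,c=cv2.connectedComponentsWithStats(m)
    for i in range(1,n):
        if 60<s[i,4]<900: print(cam,s[i,2:5],np.round(c[i]),np.round(onplane(cam,c[i],10)))
im=cv2.imread("pics/top0.png")[180:340,240:520];cv2.imwrite("pics/crop.png",cv2.resize(im,None,fx=2.8,fy=2.8,interpolation=cv2.INTER_CUBIC))
E
```

```text
top [ 20  19 245] [356. 189.] [655. -69.  10.]
top [ 19  20 247] [284. 210.] [606.  91.  10.]
top [ 17  24 265] [377. 223.] [ 579. -118.   10.]
top [ 16  25 251] [353. 231.] [559. -63.  10.]
top [ 15  26 251] [327. 237.] [544.  -5.  10.]
top [ 16  25 251] [298. 247.] [520.  59.  10.]
top [ 17  26 255] [271. 253.] [506. 118.  10.]
top [ 19  20 260] [385. 260.] [ 496. -135.   10.]
top [10 10 66] [346. 271.] [469. -49.  10.]
top [ 19  19 258] [297. 285.] [437.  60.  10.]
scene [ 17  21 233] [432. 200.] [455. 299.  10.]
scene [ 23  22 346] [367. 239.] [507. 117.  10.]
scene [ 12  18 147] [280. 248.] [465. -50.  10.]
scene [ 23  23 345] [342. 252.] [521.  58.  10.]
scene [ 22  27 374] [316. 270.] [543.  -5.  10.]
scene [ 25  22 408] [242. 272.] [ 496. -136.   10.]
scene [ 25  23 416] [377. 279.] [606.  90.  10.]
scene [ 24  27 400] [289. 285.] [558. -64.  10.]
scene [ 24  14 184] [349. 292.] [613.  30.  10.]
scene [ 25  26 439] [264. 303.] [ 578. -119.   10.]
scene [ 27  15 200] [349. 308.] [645.  14.  10.]
scene [ 27  27 521] [306. 328.] [655. -70.  10.]
```

View pics/crop.png

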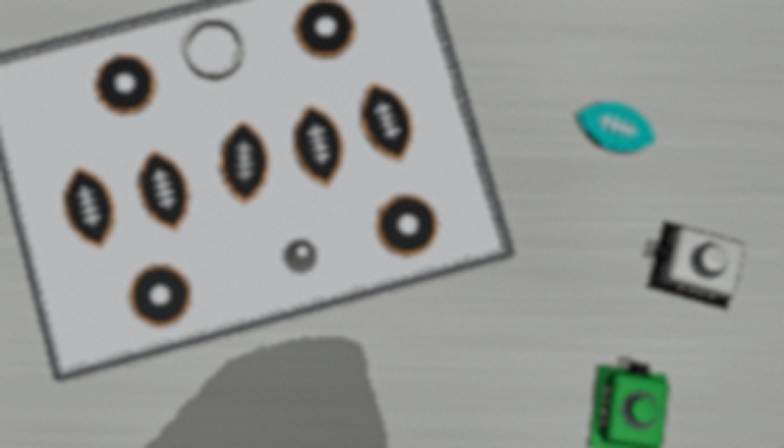

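The crop shows five dark footballs in the row, the grey tally with its plunger at crop (710,260), about (493.6,273) in the top picture, and the green and turquoise look-alikes apart from them. The two views agree to within 2 mm on the row. I'll close the jaw and travel high to football1.

Request:
{"method": "play_rows", "body": {
  "steps": [
    {"delta_pos": [3,-3.5,0],"yaw": 0,"jaw": 0},
    {"delta_pos": [6,-7,0],"yaw": 0,"jaw": 0},
    {"delta_pos": [9,-10.5,0],"yaw": 0,"jaw": 0},
    {"delta_pos": [12,-14,0],"yaw": 0,"jaw": 0},
    {"delta_pos": [15,-17.5,0],"yaw": 0,"jaw": 0},
    {"delta_pos": [18,-21,0],"yaw": 0,"jaw": 0},
    {"delta_pos": [21,-24.5,0],"yaw": 0,"jaw": 0},
    {"delta_pos": [24,-28,0],"yaw": 0,"jaw": 0}
  ]
}}

```text
clock: 1.7
eef_pos: [321.6, -269.5, 250.3]
tcp_rot: [3.141, -0.001, 0.261]
contact_force: [0.8, -0.6, 0.9]
opening: 0.002
grasp_force: 0.0
```

Request:
{"method": "play_rows", "body": {
  "steps": [
    {"delta_pos": [3.5,-4.1,0],"yaw": 0,"jaw": 0},
    {"delta_pos": [7,-8.2,0],"yaw": 0,"jaw": 0},
    {"delta_pos": [10.5,-12.3,0],"yaw": 0,"jaw": 0},
    {"delta_pos": [14,-16.4,0],"yaw": 0,"jaw": 0},
    {"delta_pos": [17.5,-20.5,0],"yaw": 0,"jaw": 0},
    {"delta_pos": [21,-24.6,0],"yaw": 0,"jaw": 0},
    {"delta_pos": [24.5,-28.7,0],"yaw": 0,"jaw": 0},
    {"delta_pos": [28,-32.7,0],"yaw": 0,"jaw": 0}
  ]
}}

```text
clock: 2.5
eef_pos: [494.2, 92.0, 250.3]
tcp_rot: [3.141, -0.001, 0.262]
contact_force: [0.5, -0.7, 0.7]
opening: -0.004
grasp_force: 0.0
```

Request:
{"method": "play_rows", "body": {
  "steps": [
    {"delta_pos": [0,0,0],"yaw": 0,"jaw": 0},
    {"delta_pos": [0,0,2],"yaw": 0,"jaw": 0},
    {"delta_pos": [0,0,5],"yaw": 0,"jaw": 0},
    {"delta_pos": [0,0,8],"yaw": 0,"jaw": 0},
    {"delta_pos": [0,0,11],"yaw": 0,"jaw": 0},
    {"delta_pos": [0,0,13],"yaw": 0,"jaw": 0},
    {"delta_pos": [0,0,14],"yaw": 0,"jaw": 0},
    {"delta_pos": [0,0,14],"yaw": 0,"jaw": 0}
  ]
}}

```text
clock: 3.3
eef_pos: [492.8, 89.4, 109.1]
tcp_rot: [-3.141, 0.002, 0.262]
contact_force: [-0.5, -0.0, -0.4]
opening: 0.001
grasp_force: 0.0
```

```bash
cat >> h.py <<'E'
def wristplane(uv,z):
    c=vision.calibration("wrist");K=np.array(c["mtx"]);T=np.array(c["extrinsics"])
    x,y=uv[0]-K[0,2],uv[1]-K[1,2];rr=np.hypot(x,y);th=rr/K[0,0]
    d=T[:3,:3]@np.array([np.sin(th)*x/rr,np.sin(th)*y/rr,np.cos(th)]);o=T[:3,3]
    return o+d*(z-o[2])/d[2]
E
python3 - <<'E'
from h import *
s=r.sense();print(np.round(s["eef_pos"],1))
im,d=vision.grab_frame("wrist");cv2.imwrite("pics/w1.png",im[:,:,::-1])
for q in vision.cut_out("wrist","football1"): print(round(q["conf"],2),np.round(q["uv"]),q["region"].sum(),np.round(wristplane(q["uv"],12)))
E
```

```text
[492.8  89.4 109.1]
0.96 [480. 210.] 4252 [547.  -3.  12.]
0.88 [604. 208.] 2539 [ 580. -110.   12.]
0.78 [280. 215.] 4802 [509. 120.  12.]
0.65 [375. 221.] 4777 [521.  62.  12.]
0.57 [552. 215.] 3385 [560. -61.  12.]
```

View pics/w1.png

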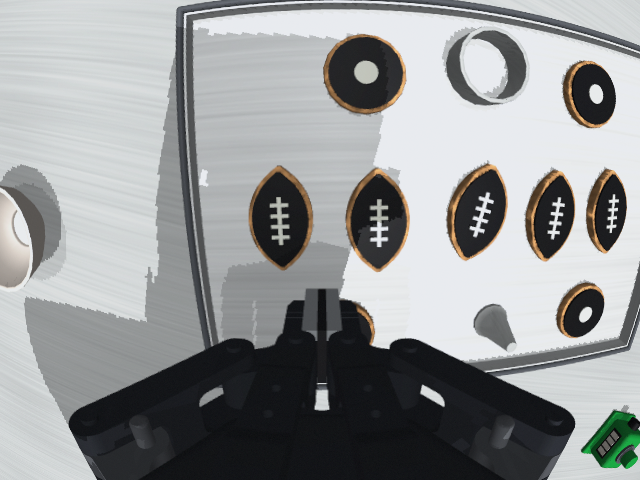

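The wrist view shows football1 at (280,215), football2 at (375,221) and so on, with world positions matching the first estimates to 3 mm. The cutter and nozzle are well clear. Now I'll move over football1 and down to TCP z of about 52, which puts the tips about 19 mm above the icing.

Request:
{"method": "play_rows", "body": {
  "steps": [
    {"delta_pos": [0.7,-0.8,0],"yaw": 0,"jaw": 0},
    {"delta_pos": [1.5,-1.7,0],"yaw": 0,"jaw": 0},
    {"delta_pos": [2.2,-2.5,0],"yaw": 0,"jaw": 0},
    {"delta_pos": [2.2,-2.5,1.5],"yaw": 0,"jaw": 0},
    {"delta_pos": [2.2,-2.5,3],"yaw": 0,"jaw": 0},
    {"delta_pos": [2.2,-2.5,4.5],"yaw": 0,"jaw": 0},
    {"delta_pos": [2.2,-2.5,5.5],"yaw": 0,"jaw": 0},
    {"delta_pos": [2.2,-2.5,5.8],"yaw": 0,"jaw": 0}
  ]
}}

```text
clock: 4.2
eef_pos: [508.1, 120.1, 51.2]
tcp_rot: [-3.142, 0.001, 0.262]
contact_force: [-0.2, 0.3, 0.5]
opening: -0.002
grasp_force: 0.0
```

Request:
{"method": "play_rows", "body": {
  "steps": [
    {"delta_pos": [0,0,0],"yaw": 0,"jaw": 0},
    {"delta_pos": [0,0,0],"yaw": 0,"jaw": 0},
    {"delta_pos": [0,0,0],"yaw": 0,"jaw": 0},
    {"delta_pos": [0,0,0],"yaw": 0,"jaw": 0},
    {"delta_pos": [0,0,0],"yaw": 0,"jaw": 0},
    {"delta_pos": [0,0,0],"yaw": 0,"jaw": 0},
    {"delta_pos": [0,0,0],"yaw": 0,"jaw": 0},
    {"delta_pos": [0,0,0],"yaw": 0,"jaw": 0}
  ]
}}

```text
clock: 5.0
eef_pos: [508.4, 119.6, 52.0]
tcp_rot: [-3.142, -0.0, 0.262]
contact_force: [-0.0, -0.3, 0.1]
opening: -0.002
grasp_force: 0.0
```

Request:
{"method": "play_rows", "body": {
  "steps": [
    {"delta_pos": [-0.1,2,0],"yaw": 0,"jaw": 0},
    {"delta_pos": [-0.2,4,0],"yaw": 0,"jaw": 0},
    {"delta_pos": [-0.3,6.1,0],"yaw": 0,"jaw": 0},
    {"delta_pos": [-0.3,6.1,0],"yaw": 0,"jaw": 0},
    {"delta_pos": [-0.3,6.1,0],"yaw": 0,"jaw": 0},
    {"delta_pos": [-0.3,6.1,0],"yaw": 0,"jaw": 0},
    {"delta_pos": [-0.3,6.1,0],"yaw": 0,"jaw": 0},
    {"delta_pos": [-0.3,6.1,0],"yaw": 0,"jaw": 0}
  ]
}}

```text
clock: 5.8
eef_pos: [521.1, 60.5, 52.0]
tcp_rot: [-3.142, 0.0, 0.263]
contact_force: [-0.3, -0.5, -0.7]
opening: -0.002
grasp_force: 0.0
```

Request:
{"method": "play_rows", "body": {
  "steps": [
    {"delta_pos": [0,0,0],"yaw": 0,"jaw": 0},
    {"delta_pos": [0,0,0],"yaw": 0,"jaw": 0},
    {"delta_pos": [0,0,0],"yaw": 0,"jaw": 0},
    {"delta_pos": [0.2,2.3,0],"yaw": 0,"jaw": 0},
    {"delta_pos": [0.4,4.6,0],"yaw": 0,"jaw": 0},
    {"delta_pos": [0.6,6.8,0],"yaw": 0,"jaw": 0},
    {"delta_pos": [0.6,6.8,0],"yaw": 0,"jaw": 0},
    {"delta_pos": [0.6,6.8,0],"yaw": 0,"jaw": 0}
  ]
}}

```text
clock: 6.6
eef_pos: [544.5, -4.4, 51.9]
tcp_rot: [-3.141, 0.0, 0.261]
contact_force: [0.2, 1.0, -0.7]
opening: -0.001
grasp_force: 0.0
```

Request:
{"method": "play_rows", "body": {
  "steps": [
    {"delta_pos": [0,0,0],"yaw": 0,"jaw": 0},
    {"delta_pos": [0,0,0],"yaw": 0,"jaw": 0},
    {"delta_pos": [0,0,0],"yaw": 0,"jaw": 0},
    {"delta_pos": [0,0,0],"yaw": 0,"jaw": 0},
    {"delta_pos": [0,0,0],"yaw": 0,"jaw": 0},
    {"delta_pos": [0,0,0],"yaw": 0,"jaw": 0},
    {"delta_pos": [0,0,0],"yaw": 0,"jaw": 0},
    {"delta_pos": [0,0,0],"yaw": 0,"jaw": 0}
  ]
}}

```text
clock: 7.4
eef_pos: [544.7, -4.3, 52.0]
tcp_rot: [-3.142, 0.0, 0.262]
contact_force: [-0.6, 0.1, -0.2]
opening: -0.002
grasp_force: 0.0
```

Request:
{"method": "play_rows", "body": {
  "steps": [
    {"delta_pos": [0,2,0],"yaw": 0,"jaw": 0},
    {"delta_pos": [-0.1,4,0],"yaw": 0,"jaw": 0},
    {"delta_pos": [-0.1,6,0],"yaw": 0,"jaw": 0},
    {"delta_pos": [-0.1,6,0],"yaw": 0,"jaw": 0},
    {"delta_pos": [-0.1,6,0],"yaw": 0,"jaw": 0},
    {"delta_pos": [-0.1,6,0],"yaw": 0,"jaw": 0},
    {"delta_pos": [-0.1,6,0],"yaw": 0,"jaw": 0},
    {"delta_pos": [-0.1,6,0],"yaw": 0,"jaw": 0}
  ]
}}

```text
clock: 8.2
eef_pos: [559.1, -61.9, 52.0]
tcp_rot: [-3.141, 0.0, 0.263]
contact_force: [0.5, -0.0, 0.1]
opening: 0.0
grasp_force: 0.0
```

Request:
{"method": "play_rows", "body": {
  "steps": [
    {"delta_pos": [0,0,0],"yaw": 0,"jaw": 0},
    {"delta_pos": [0,0,0],"yaw": 0,"jaw": 0},
    {"delta_pos": [0,0,0],"yaw": 0,"jaw": 0},
    {"delta_pos": [0.2,2,0],"yaw": 0,"jaw": 0},
    {"delta_pos": [0.4,4,0],"yaw": 0,"jaw": 0},
    {"delta_pos": [0.5,5.9,0],"yaw": 0,"jaw": 0},
    {"delta_pos": [0.5,5.9,0],"yaw": 0,"jaw": 0},
    {"delta_pos": [0.5,5.9,0],"yaw": 0,"jaw": 0}
  ]
}}

```text
clock: 9.0
eef_pos: [579.0, -118.4, 51.8]
tcp_rot: [-3.141, 0.0, 0.261]
contact_force: [-0.1, 1.0, 0.0]
opening: 0.001
grasp_force: 0.0
```

Request:
{"method": "play_rows", "body": {
  "steps": [
    {"delta_pos": [0,0,0],"yaw": 0,"jaw": 0},
    {"delta_pos": [0,0,0],"yaw": 0,"jaw": 0},
    {"delta_pos": [0,0,0],"yaw": 0,"jaw": 0},
    {"delta_pos": [0,0,0],"yaw": 0,"jaw": 0},
    {"delta_pos": [0,0,0],"yaw": 0,"jaw": 0},
    {"delta_pos": [0,0,0],"yaw": 0,"jaw": 0},
    {"delta_pos": [0,0,0],"yaw": 0,"jaw": 0},
    {"delta_pos": [0,0,0],"yaw": 0,"jaw": 0}
  ]
}}

```text
clock: 9.8
eef_pos: [579.3, -118.1, 52.0]
tcp_rot: [-3.142, -0.0, 0.262]
contact_force: [0.1, -1.1, 0.1]
opening: -0.003
grasp_force: 0.0
```

Request:
{"method": "play_rows", "body": {
  "steps": [
    {"delta_pos": [0,0,-3],"yaw": 0,"jaw": 0},
    {"delta_pos": [0,0,-6.5],"yaw": 0,"jaw": 0},
    {"delta_pos": [0,0,-10],"yaw": 0,"jaw": 0},
    {"delta_pos": [-4,3.3,-10],"yaw": 0,"jaw": 0},
    {"delta_pos": [-8,6.6,-10],"yaw": 0,"jaw": 0},
    {"delta_pos": [-12,9.9,-10],"yaw": 0,"jaw": 0},
    {"delta_pos": [-16,13.1,-10],"yaw": 0,"jaw": 0},
    {"delta_pos": [-20,16.4,-10],"yaw": 0,"jaw": 0}
  ]
}}

```text
clock: 10.6
eef_pos: [432.3, -322.6, 152.2]
tcp_rot: [3.141, -0.0, 0.262]
contact_force: [1.2, -0.7, 0.4]
opening: 0.0
grasp_force: 0.0
```

```bash
python3 - <<'E'
from h import *
s=r.sense();print(np.round(s["eef_pos"],1))
im,d=vision.grab_frame("wrist");cv2.imwrite("pics/w2.png",im[:,:,::-1])
for t in("plunger_top","tally"):
  for q in vision.landmark_of("wrist",t):
    u,v=np.round(q["uv"]).astype(int);print(t,round(q["conf"],2),(u,v),np.round(wristplane(q["uv"],58 if t=="plunger_top" else 0)))
E
```

```text
[ 432.3 -322.6  152.2]
plunger_top 0.81 (np.int64(403), np.int64(215)) [ 466. -368.   58.]
tally 0.85 (np.int64(386), np.int64(199)) [ 466. -365.    0.]
tally 0.68 (np.int64(280), np.int64(314)) [ 351. -309.    0.]
```

View pics/w2.png

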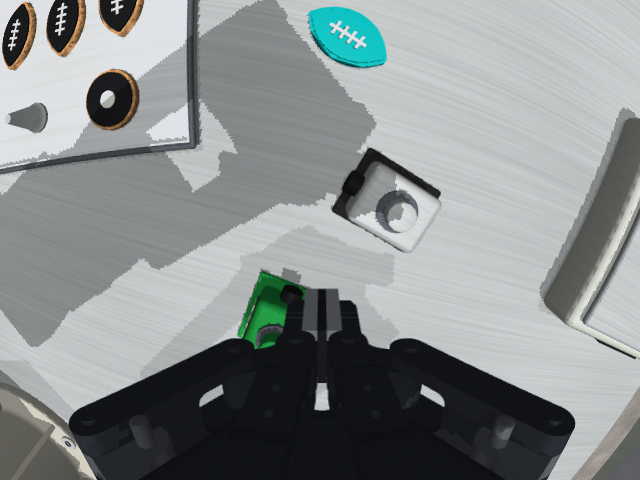

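The wrist view shows the grey tally with its plunger top at (402,214), and the green one at (270,335). The arm was still settling when it was taken, so I'll measure again with the arm at rest and a tight fit of the plunger.

```bash
python3 - <<'E'
from h import *
vision.grab_frame("wrist");vision.grab_frame("wrist")
s=r.sense();print(np.round(s["eef_pos"],1))
im,d=vision.grab_frame("wrist")
x0,y0,x1,y1=340,150,460,270
cv2.imwrite("pics/w3.png",cv2.resize(im[y0:y1,x0:x1,::-1],None,fx=5,fy=5,interpolation=cv2.INTER_CUBIC))
for t in("plunger_top","tally"):
  for q in vision.landmark_of("wrist",t):
    u,v=np.round(q["uv"]).astype(int);print(t,round(q["conf"],2),(u,v),d[v,u],np.round(wristplane(q["uv"],58 if t=="plunger_top" else 0)))
# highest patch from depth
T=np.array(vision.calibration("wrist")["extrinsics"]);K=np.array(vision.calibration("wrist")["mtx"])
P=[]
for v in range(y0,y1):
  for u in range(x0,x1):
    if d[v,u]>0:
      x,y=u-K[0,2],v-K[1,2];rr=np.hypot(x,y);t=np.tan(rr/K[0,0])/rr;D=d[v,u];p=(T@[x*t*D,y*t*D,D,1])[:3]
      P.append([*p,u,v])
P=np.array(P);Q=P[P[:,2]>53];print(len(Q),np.round(Q.mean(0),1),np.round(np.median(Q,0),1),np.round(Q.min(0)),np.round(Q.max(0)))
E
```

```text
[ 433.6 -321.3  152. ]
plunger_top 0.97 (np.int64(402), np.int64(219)) 224.22697 [ 468. -363.   58.]
plunger_top 0.63 (np.int64(270), np.int64(354)) 103.941414 [ 351. -306.   58.]
tally 0.7 (np.int64(386), np.int64(202)) 235.76323 [ 467. -363.    0.]
tally 0.64 (np.int64(282), np.int64(314)) 262.16522 [ 354. -309.    0.]
768 [ 467.7 -363.1   57.2  402.2  218.6] [ 467.7 -363.1   57.4  402.   219. ] [ 457. -373.   53.  387.  203.] [ 477. -354.   59.  418.  234.]
```

View pics/w3.png

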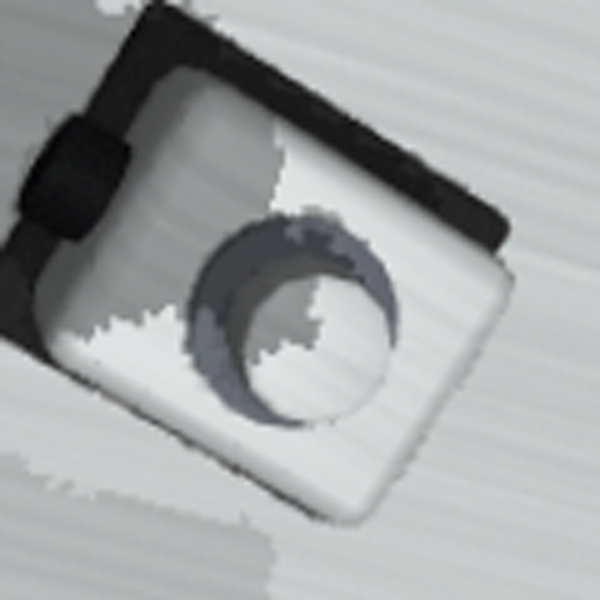

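The crop shows the plunger disc at crop (317,350), which is (403,220) in the image. From depth it measures 20 x 19 mm with its top at z of about 57.5, centred at (467.7,-363), as it should be. I'll go above it.

Request:
{"method": "play_rows", "body": {
  "steps": [
    {"delta_pos": [0.7,1.6,0],"yaw": 0,"jaw": 0},
    {"delta_pos": [1.4,3.2,0],"yaw": 0,"jaw": 0},
    {"delta_pos": [2.2,4.9,0],"yaw": 0,"jaw": 0},
    {"delta_pos": [2.2,4.9,2],"yaw": 0,"jaw": 0},
    {"delta_pos": [2.2,4.9,4],"yaw": 0,"jaw": 0},
    {"delta_pos": [2.2,4.9,6],"yaw": 0,"jaw": 0},
    {"delta_pos": [2.2,4.9,6.5],"yaw": 0,"jaw": 0},
    {"delta_pos": [2.2,4.9,6.5],"yaw": 0,"jaw": 0}
  ]
}}

```text
clock: 11.8
eef_pos: [467.8, -361.8, 86.3]
tcp_rot: [-3.14, 0.001, 0.263]
contact_force: [-0.1, -0.5, -0.6]
opening: -0.006
grasp_force: 0.0
```

Request:
{"method": "play_rows", "body": {
  "steps": [
    {"delta_pos": [0,0.1,0.3],"yaw": 0,"jaw": 0},
    {"delta_pos": [0,0.1,0.6],"yaw": 0,"jaw": 0},
    {"delta_pos": [0,0.1,0.9],"yaw": 0,"jaw": 0},
    {"delta_pos": [0,0.1,1.1],"yaw": 0,"jaw": 0},
    {"delta_pos": [0,0.1,1.3],"yaw": 0,"jaw": 0},
    {"delta_pos": [0,0.1,1.4],"yaw": 0,"jaw": 0},
    {"delta_pos": [0,0.1,1.4],"yaw": 0,"jaw": 0},
    {"delta_pos": [0,0.1,1.4],"yaw": 0,"jaw": 0}
  ]
}}

```text
clock: 12.6
eef_pos: [468.0, -364.0, 73.2]
tcp_rot: [3.141, -0.0, 0.262]
contact_force: [0.5, -0.9, 3.7]
opening: -0.002
grasp_force: 1.5
```

Request:
{"method": "play_rows", "body": {
  "steps": [
    {"delta_pos": [0,0,0.1],"yaw": 0,"jaw": 0},
    {"delta_pos": [0,0,0.2],"yaw": 0,"jaw": 0},
    {"delta_pos": [0,0,0.3],"yaw": 0,"jaw": 0},
    {"delta_pos": [0,0,0.4],"yaw": 0,"jaw": 0},
    {"delta_pos": [0,0,0.4],"yaw": 0,"jaw": 0},
    {"delta_pos": [0,0,0.4],"yaw": 0,"jaw": 0},
    {"delta_pos": [0,0,0.4],"yaw": 0,"jaw": 0},
    {"delta_pos": [0,0,0.4],"yaw": 0,"jaw": 0}
  ]
}}

```text
clock: 13.4
eef_pos: [468.0, -364.0, 69.1]
tcp_rot: [3.141, -0.0, 0.262]
contact_force: [0.9, 0.1, 4.5]
opening: 0.002
grasp_force: 2.3
```

Request:
{"method": "play_rows", "body": {
  "steps": [
    {"delta_pos": [0,0,0.05],"yaw": 0,"jaw": 0},
    {"delta_pos": [0,0,0.1],"yaw": 0,"jaw": 0},
    {"delta_pos": [0,0,0.1],"yaw": 0,"jaw": 0},
    {"delta_pos": [0,0,0.1],"yaw": 0,"jaw": 0},
    {"delta_pos": [0,0,0.1],"yaw": 0,"jaw": 0},
    {"delta_pos": [0,0,0.1],"yaw": 0,"jaw": 0},
    {"delta_pos": [0,0,0.1],"yaw": 0,"jaw": 0},
    {"delta_pos": [0,0,0.1],"yaw": 0,"jaw": 0}
  ]
}}

```text
clock: 14.2
eef_pos: [468.0, -364.0, 68.7]
tcp_rot: [3.141, -0.0, 0.262]
contact_force: [-1.4, 1.3, 12.2]
opening: 0.001
grasp_force: 5.9
```

The force is up to 12 N, so the plunger is on its end stop and fully down. I'll release straight up.

Request:
{"method": "play_rows", "body": {
  "steps": [
    {"delta_pos": [0,0,-0.3],"yaw": 0,"jaw": 0},
    {"delta_pos": [0,0,-0.7],"yaw": 0,"jaw": 0},
    {"delta_pos": [0,0,-1.2],"yaw": 0,"jaw": 0},
    {"delta_pos": [0,0,-2],"yaw": 0,"jaw": 0},
    {"delta_pos": [0,0,-4],"yaw": 0,"jaw": 0},
    {"delta_pos": [0,0,-7],"yaw": 0,"jaw": 0},
    {"delta_pos": [0,0,-10],"yaw": 0,"jaw": 0},
    {"delta_pos": [0,0,-12],"yaw": 0,"jaw": 0}
  ]
}}

```text
clock: 15.0
eef_pos: [467.8, -363.9, 190.1]
tcp_rot: [3.141, -0.0, 0.262]
contact_force: [0.3, -0.3, 0.3]
opening: 0.001
grasp_force: 0.0
```

Request:
{"method": "play_rows", "body": {
  "steps": [
    {"delta_pos": [-2,-1,0],"yaw": 0,"jaw": 0},
    {"delta_pos": [-4,-2,0],"yaw": 0,"jaw": 0},
    {"delta_pos": [-6,-3,0],"yaw": 0,"jaw": 0},
    {"delta_pos": [-6,-3,0],"yaw": 0,"jaw": 0},
    {"delta_pos": [-6,-3,0],"yaw": 0,"jaw": 0},
    {"delta_pos": [-6,-3,0],"yaw": 0,"jaw": 0},
    {"delta_pos": [-6,-3,0],"yaw": 0,"jaw": 0},
    {"delta_pos": [-6,-3,0],"yaw": 0,"jaw": 0}
  ]
}}

```text
clock: 15.8
eef_pos: [402.6, -350.5, 187.9]
tcp_rot: [-3.141, 0.0, 0.262]
contact_force: [-0.3, 0.6, 0.3]
opening: 0.0
grasp_force: 0.0
```

```bash
python3 - <<'E'
from h import *
im,d=vision.grab_frame("wrist")
for q in vision.landmark_of("wrist","plunger_top"):
    print(round(q["conf"],2),np.round(q["uv"]),np.round(wristplane(q["uv"],58)))
T=np.array(vision.calibration("wrist")["extrinsics"]);K=np.array(vision.calibration("wrist")["mtx"])
v,u=np.mgrid[0:300,0:640];x,y=u-K[0,2],v-K[1,2];rr=np.hypot(x,y)+1e-9;t=np.tan(np.minimum(rr/K[0,0],1.4))/rr;D=d[:300]
P=np.stack([x*t*D,y*t*D,D],-1)@T[:3,:3].T+T[:3,3]
Q=P[(D>0)&(np.hypot(P[...,0]-468,P[...,1]+363)<20)&(P[...,2]>53)]
print(len(Q),np.round(np.median(Q,0),1)); s=r.sense();print(s["contact_force"])
E
```

```text
0.91 [362. 154.] [ 466. -363.   58.]
0.84 [250. 286.] [ 350. -309.   58.]
626 [ 466.2 -364.6   57.4]
[ 0.13875772  0.58517128 -0.48585029]
```

The plunger is back up (top at 57.4 mm) and the counter is where it was.

```bash
python3 -c "
from rig import r
print(r.sign_off())"
```

```text
the job is handed in; nothing more can be done
None
```

The job is handed in: I pointed at the five football biscuits in order towards the counter, then pressed the plunger to its stop and saw it back up with the counter within 2 mm of its place; no unexpected contact showed in the force readings, and the hand-in returned no verdict.

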